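# Stand the fallen glaze test tile back in its row

### The arm

A 7-joint arm with a two-finger parallel gripper is mounted at the origin on the work surface. World frame = base frame: x ahead of the robot, y to its left, z up, the work surface at z = 0. Lengths are in m, angles in rad, forces in N, time in s.
With the tool pointing down it reaches from about 0.425 to 0.875 m from the base axis. Payload 4.7 kg.
Tool frame: the origin (TCP) lies midway between the tips of the shut fingers; the grasp point (between the pads) lies 19 mm behind it (ctrl.grip_point_offset is the distance from the TCP to the grasp point, in m); z points along the fingers, y is the line along which they close (so a half turn about z gives the same grasp; the last joint's range is limited). The gripper opens to 87 mm and grips with 3 to 60 N. Pads are 19 mm wide; open, the fingers measure 117 mm over their backs; the gripper's body (75 mm by 190 mm) begins 51 mm behind the grasp point.
Start: joints at [1.115, 0.321, -0.07, 1.45, 0.023, 1.371, -0.057], TCP at [0.294, -0.58, 0.223] pointing down, gripper open.
Joint ranges: [-2.86, 2.86], [-0.3, 2.09], [-1.38, 1.24], [0.06, 2.45], [-1.56, 4.7], [0.09, 2.05], [-2.69, 2.69]. Speed limits (rad/s): [2.57, 2.57, 3.14, 3.14, 3.14, 3.14, 3.14].

### API

Orientations are given as a rotation vector (axis times angle).
In Python, from bench import ctrl gives the robot as it stands.
- The arm moves only by the tool move_arm, never from a script. Its argument "increments" is text: rows parted by semicolons, each of 7 numbers parted by spaces: the shift along the world's x, y, z in mm, then the turn, a rotation vector about the world's x, y, z in degrees, then the closure in counts, from 0 (fully open) to 255 (shut). A call has exactly 8 rows; each row shifts and turns the commanded pose from where the row before left it; what a row does not reach is not made up. A row lasts 1/12 s, in which the tool goes at most 41.7 mm and 7.16 degrees, less where a joint would pass 70% of its speed; a pose out of reach is approached as far as the arm can. A call with a gripper value outside its range is refused whole. The fingers move at their own pace and stop on an object; "grip_force" is the grip in N (left out, the last holds). Time passes only in rows, so rows that do not move let the fingers close, or fill a call up. It gives the time, the measured TCP pose, the force, the opening and the grip force at its end, in the units of the state.
- ctrl.get_state(): the state, without advancing time (a new reading comes with each control period).
- ctrl.get_image(name): name is "scene" or "top" or "wrist"; returns a dict with "frame" (480x640x3 uint8, red, green, blue), "depth" (480x640 float32, m along the optical axis (not along the pixel's ray), 0 where there is no reading), "fx", "fy", "cx", "cy" (pixels), "k1" (the pictures are not rectified: a ray, as slopes to the right and down, at radius r is drawn at 1 + k1 r^2 times it, then the intrinsics apply), "position" and "orientation" of the camera in the world. Camera axes: x right, y down, z forward; pixel columns grow to the right and rows downward; lengths in m; the calibration is good to about 2 mm. A picture is of the moment at which its call begins.
- ctrl.close_job(): hands the job in; it is judged then, once.
Trained networks look in a picture, given as the dict that the camera call returned (one of the last four; its "shot" number tells which), for a name from the list of things; names that differ only in an ending like _2 or _b are one class to them, and where a whole thing is asked for, a point or a joint stands for the part that bears it (a point fixed in the world has none). Each returns a list of dicts, best first, with "score" (0 to 1); they miss things now and then, are a little off and sometimes report something else, mostly with a low value. They report only what shows in the picture. A call takes as long as a camera call.
- ctrl.find_in(target, picture): "centre" ([x, y, z] in m, in world coordinates, good to about 4 mm: the middle of the surface that is visible of it).
- ctrl.silhouettes(target, picture): "region" (480x640 bool, what is visible of it).
The state is a dict: "time": time; "joint_positions": joint angles; "qd": joint speeds; "joint_torque": joint torques, N m; "position": TCP position; "tool_rot": TCP orientation; "ft_force": force on the tool from outside, world axes, zero at the start; "torque": the same for the moment, N m; "grip_width": opening from 0.0 (shut) to 1.0 (fully open); "grip_force": force on a finger pad.
Only numpy, scipy, OpenCV 4.12 (cv2) and the standard library are available. Lean on these libraries where they do the work, as an engineer would, in place of code of your own. Each camera call takes 0.05 s, during which the arm holds its last target. There are 200 camera calls.

### The job

One of the L-shaped glaze test tiles on the ware board has toppled onto its back, out of the row. Push with a fingertip against its upturned foot until it tips back up and stands on its foot, then push it gently along the board onto its own empty paper slip, until it is square to the stop strip with the end of its foot up against it like the others. Only push it: do not pinch it, do not lift it off the board, and leave the other tiles and everything else on the table where they are.

Things in the scene. Friction and masses are not known exactly. Their poses are not given: they have to be found in the camera images.
- board: Fixed wooden ware board, 220 (x) x 540 (y) x 18 mm, x pointing away from the robot (give or take its yaw); origin at the centre of its underside, its top 18 mm above the table. A stop strip 10 mm high above the top and 14 mm deep runs along the far edge, its near face at x = +96 mm. Five places in a row along y, 92 mm apart.
- tile_fallen: The toppled tile: an L of fired clay 7 mm thick, 45 mm wide, about 85 g; a plate 70 mm tall and a foot 58 mm long (outside measures) meet at the heel. Origin: middle of the outer heel edge; own z up the plate's outer back, own x along the foot's underside to its toe. Starts lying on the plate's back: z towards the robot, x (foot) straight up. Standing: z up, x to the stop strip.
- toe (a point): Middle of the lower edge of the fallen tile's toe, 58 mm from its origin along own x; at the start the top of the upturned foot. The foot's bare upper face then looks to the robot over the lying plate. Pushed away from the robot near here, the tile tips about its heel (friction with the board about 0.7 to 1) and falls upright by itself past some 55 degrees.
- crown (a point): Middle of the top back edge of the fallen tile's plate: 70 mm from its origin along own z. Once it stands, push low on the plate's back: pushed hard against the strip, or high up, the light tile rocks forward.
- slip0: The empty paper slip where the fallen tile belongs, 80 x 80 mm, paper-thin, fixed on the board; origin at its centre, x towards the stop strip, whose near face is at x = +40 mm. Any of the five places. The fallen tile's heel starts 25 to 50 mm nearer the robot than where it will stand, up to 6 mm to the side, turned up to 14 degrees.
- tile_a: Standing test tile of the same shape, origin at the middle of its heel edge, on its own slip; leave it alone (also tile_b, tile_c, tile_d)
- tile_b: Standing test tile, as tile_a
- tile_c: Standing test tile, as tile_a
- tile_d: Standing test tile, as tile_a
- horse: Clay horse bust, 74 mm across, 125 mm tall, origin under its base, on the banding wheel (250 mm across, 80 mm high) to the left; leave it alone
- jar_a: White lidded colour jar, 54 mm across, 62 mm tall, origin under its base, right of the board; leave it alone (also jar_b)
- jar_b: Colour jar, as jar_a

How it is judged:
By the outcome, as a careful person would: the job done as asked, in the order asked, and still so for the second after the job is handed in, with the robot touching nothing.
It also fails if it takes over 53 s, if anything falls off the work surface, if the arm or the gripper's body presses on something with over 40 N, if the wrist force passes 120 N, or if a joint passes its speed limit or range.

## Working session

There is one attempt and no reset: what is moved stays moved. The work goes in short steps, Python scripts to look and compute and a tool call to move; the robot and the scene stay as the last step left them, time stands still between calls to the robot, and variables do not carry over. Pictures are saved under pics/ and viewed, at most 12 in all, crops included, and the job is handed in when it is done.

Besides the shell and the picture viewer there is one more tool, called after "Request:" by a JSON object that holds its "method" and its "body". move_arm: Moves the arm, as the interface text tells. Its arguments: {"type":"object","properties":{"increments":{"type":"string"},"grip_force":{"type":"number"}},"required":["increments"]}

```bash
ls; mkdir -p pics; cat > h.py <<'E'
from bench import ctrl
import numpy as np, cv2
from scipy.spatial.transform import Rotation as R
def rot(o):
    o=np.array(o,float)
    if o.shape==(3,3): return o
    return R.from_rotvec(o).as_matrix() if o.size==3 else R.from_quat(o).as_matrix()
def cloud(p):
    K=np.array([[p['fx'],0,p['cx']],[0,p['fy'],p['cy']],[0,0,1]])
    v,u=np.mgrid[0:480,0:640]
    n=cv2.undistortPoints(np.stack([u,v],-1).reshape(-1,1,2).astype(float),K,np.array([p['k1'],0,0,0])).reshape(480,640,2)
    d=p['depth'][...,None]
    return np.concatenate([n*d,d],-1)@rot(p['orientation']).T+np.array(p['position'])
def save(p,n): cv2.imwrite('pics/'+n+'.png',p['frame'][...,::-1])
E
python3 - <<'E'
from h import *
for c in ['scene','top']:
    p=ctrl.get_image(c); save(p,c+'0'); print(c,p['position'],p['orientation'],p['k1'],p['fx'])
    W=cloud(p); np.savez(f'{c}0.npz',W=W,d=p['depth'],f=p['frame'])
    for t in ['board','tile_fallen','toe','crown','slip0','tile_a','horse','jar_a']:
        for r in ctrl.find_in(t,p)[:5]: print(t,np.round(r['centre'],3),round(r['score'],2))
print(ctrl.get_state())
E
```

```text
pics
scene [1.43140824 0.28019125 0.69443538] [-1.45140502 -1.86514381  1.01600527] -0.07046314873023 455.09103323124134
board [0.598 0.069 0.02 ] 0.88
tile_fallen [0.578 0.118 0.047] 0.85
toe [0.582 0.119 0.05 ] 0.63
crown [0.578 0.117 0.051] 0.83
slip0 [0.637 0.121 0.021] 0.91
slip0 [0.58  0.119 0.048] 0.25
tile_a [ 0.621 -0.064  0.038] 0.93
tile_a [0.626 0.023 0.038] 0.9
tile_a [ 0.613 -0.158  0.037] 0.75
tile_a [0.634 0.204 0.039] 0.69
horse [0.513 0.474 0.133] 0.95
jar_a [ 0.474 -0.42   0.039] 0.76
jar_a [ 0.574 -0.416  0.034] 0.67
top [0.43650414 0.02074811 1.58245259] [-2.18953782  2.16584553 -0.07686379] -0.06314223964184552 531.2331474326702
board [0.553 0.018 0.021] 0.76
tile_fallen [0.55  0.115 0.027] 0.8
toe [0.544 0.112 0.025] 0.63
crown [0.551 0.115 0.03 ] 0.69
slip0 [0.641 0.117 0.025] 0.82
tile_a [0.654 0.204 0.026] 0.87
tile_a [ 0.642 -0.073  0.02 ] 0.86
tile_a [0.646 0.019 0.023] 0.62
tile_a [ 0.637 -0.163  0.027] 0.53
horse [0.488 0.466 0.169] 0.88
jar_a [ 0.46  -0.433  0.065] 0.83
jar_a [ 0.555 -0.42   0.062] 0.8
{'time': 0.9, 'joint_positions': array([ 1.11510147,  0.3210405 , -0.07009858,  1.45048637,  0.02265913,
        1.37079443, -0.05687707]), 'qd': array([ 0.00082296, -0.00105406, -0.00124393,  0.00063998,  0.0015889 ,
       -0.00100516,  0.00075277]), 'joint_torque': array([ 1.43190246e-04, -4.91094410e+01, -4.02583117e-01, -3.12774789e+01,
       -6.34545973e-02,  3.36684391e-02,  2.10754661e-05]), 'position': array([ 0.29422818, -0.5796263 ,  0.22256707]), 'tool_rot': array([ 3.05521823e+00,  7.31244385e-01, -1.31032359e-04]), 'ft_force': array([ 0.07710765, -0.21433947, -0.42222729]), 'torque': array([-0.01176658, -0.02184213, -0.01165646]), 'grip_force': 0.0, 'grip_width': 1.0013658164753028}
```

View pics/scene0.png

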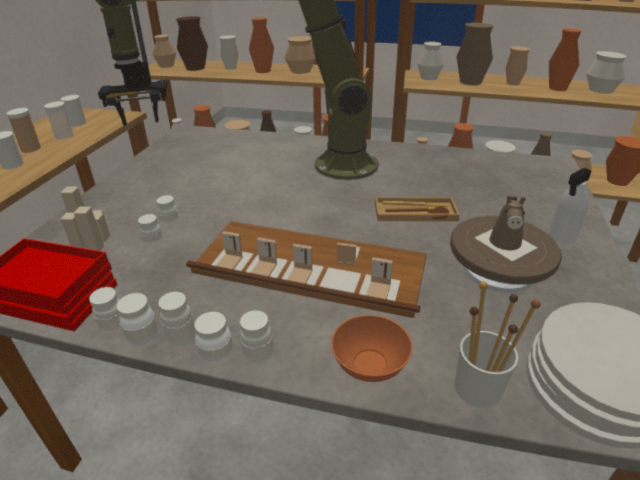

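View pics/top0.png

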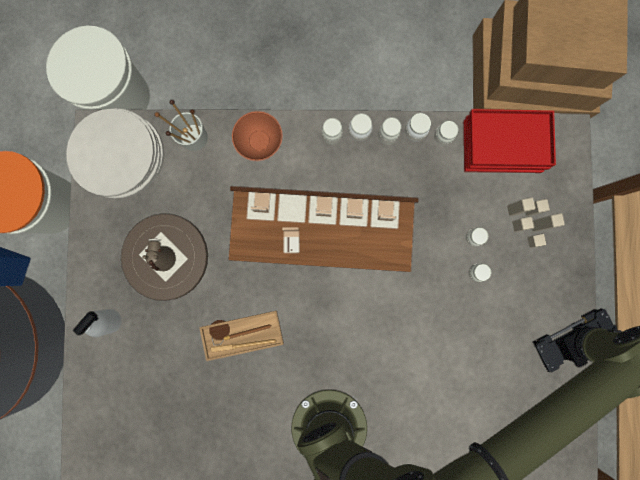

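```bash
python3 - <<'E'
from h import *
for c in ['scene','top']:
    p=ctrl.get_image(c); W=cloud(p)
    Z=np.load(c+'0.npz')
    for t in ['tile_fallen','slip0','tile_a']:
        for r in ctrl.silhouettes(t,p)[:4]:
            m=r['region']&(p['depth']>0); P=W[m]
            vs,us=np.where(m)
            print(c,t,round(r['score'],2),m.sum(),'px',us.min(),us.max(),vs.min(),vs.max(),np.round(np.percentile(P,[2,50,98],axis=0),3).tolist())
            rc=cv2.minAreaRect((P[:,:2]*1000).astype(np.float32)); print('   rect',np.round(rc[0],1),np.round(rc[1],1),round(rc[2],1))
            if t=='tile_fallen':
                np.savez(f'tf_{c}.npz',P=P)
                for lo,hi in [(0.022,.03),(.03,.045),(.045,.06),(.06,.07),(.07,.085)]:
                    q=P[(P[:,2]>lo)&(P[:,2]<hi)]
                    if len(q)>5: print('   z',lo,hi,len(q),np.round(q.min(0),3),np.round(q.max(0),3), [np.round(x,1) for x in cv2.minAreaRect((q[:,:2]*1000).astype(np.float32))])
E
```

```text
scene slip0 0.77 733 px 320 360 267 292 [[0.601, 0.075, 0.018], [0.639, 0.114, 0.02], [0.682, 0.153, 0.028]]
   rect [641.4 113.5] [82.2 91.2] 87.8
scene tile_a 0.96 620 px 217 241 231 268 [[0.61, -0.183, 0.023], [0.617, -0.16, 0.037], [0.665, -0.14, 0.089]]
   rect [ 591.6 -168.4] [167.4  51.9] 8.3
scene tile_a 0.95 665 px 289 311 244 281 [[0.622, -0.0, 0.024], [0.628, 0.022, 0.041], [0.671, 0.042, 0.089]]
   rect [647.1  20.5] [44.2 55. ] 89.0
scene tile_a 0.86 701 px 251 276 237 275 [[0.612, -0.098, 0.021], [0.623, -0.07, 0.038], [0.668, -0.048, 0.09]]
   rect [594.1 -85.1] [173.2  58.3] 16.5
scene tile_a 0.72 801 px 366 392 257 298 [[0.629, 0.184, 0.023], [0.638, 0.206, 0.038], [0.683, 0.227, 0.089]]
   rect [611.5 204.8] [ 46.8 156.1] 89.7
top tile_fallen 0.76 412 px 283 299 227 252 [[0.513, 0.092, 0.018], [0.551, 0.114, 0.026], [0.581, 0.137, 0.079]]
   rect [547.2 116.3] [69.5 48.2] 0.7
   z 0.022 0.03 249 [0.513 0.092 0.022] [0.581 0.137 0.03 ] [array([546.4, 114.4]), array([67.5, 44.5]), np.float64(1.0)]
   z 0.03 0.045 40 [0.513 0.092 0.03 ] [0.576 0.136 0.043] [array([544.
[... 485 characters left out ...]
 -0.455, 0.006], [0.459, -0.429, 0.059], [0.484, -0.411, 0.068]]
   rect [ 458.7 -434.6] [49.5 56.7] 84.6
top tile_a 0.85 276 px 378 394 201 220 [[0.609, -0.181, 0.019], [0.637, -0.16, 0.027], [0.666, -0.139, 0.091]]
   rect [ 637.7 -162.9] [46.  58.1] 85.3
top tile_a 0.63 256 px 317 331 196 215 [[0.62, 0.002, 0.018], [0.651, 0.02, 0.027], [0.677, 0.041, 0.092]]
   rect [649.6  21.3] [42.2 59. ] 86.5
top tile_a 0.6 248 px 348 362 199 217 [[0.615, -0.089, 0.019], [0.643, -0.071, 0.028], [0.671, -0.051, 0.091]]
   rect [643.3 -71.6] [43.5 58.3] 84.4
top tile_a 0.51 314 px 251 270 192 212 [[0.63, 0.183, 0.017], [0.659, 0.204, 0.027], [0.687, 0.227, 0.091]]
   rect [659.6 206.1] [48.1 59.8] 85.9
```

The toppled tile lies at about (290, 240) in the top picture, foot upturned on its far edge (row 230). Its empty slip is straight ahead at (292, 208), between two standing tiles. The measured sizes agree (foot top at 77 mm, heel x≈0.582, y≈0.1145). The slip's centre is about (0.644, 0.1135), and the board's yaw is about −3.4°.

Request:
{"method": "move_arm", "body": {"increments": "12 38 0 0 0 -3.4 255;12 38 0 0 0 -3.4 255;12 38 0 0 0 -3.4 255;12 38 0 0 0 -3.4 255;12 38 0 0 0 -3.4 255;12 38 0 0 0 -3.4 255;12 38 0 0 0 -3.4 255;12 38 0 0 0 -3.4 255", "grip_force": 10}}

```text
time: 1.97
position: [0.3905, -0.2737, 0.2228]
tool_rot: [3.141, -0.013, 0.001]
ft_force: [1.4, -0.8, 0.0]
grip_width: 0.477
grip_force: 0.0
```

Request:
{"method": "move_arm", "body": {"increments": "16 38 0 0 0 0 255;16 38 0 0 0 0 255;16 38 0 0 0 0 255;16 38 0 0 0 0 255;16 38 0 0 0 0 255;16 38 0 0 0 0 255;16 38 0 0 0 0 255;16 38 0 0 0 0 255"}}

```text
time: 2.63
position: [0.5187, 0.0303, 0.2231]
tool_rot: [3.141, -0.008, 0.002]
ft_force: [0.9, -0.3, -0.3]
grip_width: 0.01
grip_force: 0.0
```

Request:
{"method": "move_arm", "body": {"increments": "8 28 0 0 0 0 255;8 28 0 0 0 0 255;8 28 0 0 0 0 255;0 0 -30 0 0 0 255;0 0 -30 0 0 0 255;0 0 -30 0 0 0 255;0 0 -30 0 0 0 255;0 0 0 0 0 0 255"}}

```text
time: 3.3
position: [0.5378, 0.1112, 0.0969]
tool_rot: [3.14, -0.007, -0.016]
ft_force: [-1.7, -0.6, -0.5]
grip_width: 0.007
grip_force: 0.0
```

```bash
python3 - <<'E'
from h import *
s=ctrl.get_state(); print(s['position'],s['tool_rot'])
p=ctrl.get_image('wrist'); W=cloud(p); save(p,'w1')
print(p['position'],(p['depth']>0).mean())
for t in ['tile_fallen','slip0']:
    for r in ctrl.silhouettes(t,p)[:2]:
        P=W[r['region']&(p['depth']>0)]; print(t,r['score'],np.round(np.percentile(P,[1,50,99],axis=0),4).tolist(),cv2.minAreaRect((P[:,:2]*1000).astype(np.float32)))
        for lo,hi in [(0.02,.03),(.07,.085)]:
            q=P[(P[:,2]>lo)&(P[:,2]<hi)]
            if len(q)>5: print('   z',lo,hi,len(q),cv2.minAreaRect((q[:,:2]*1000).astype(np.float32)))
q=ctrl.get_image('scene'); save(q,'s1'); cv2.imwrite('pics/c1.png',np.hstack([p['frame'][::2,::2,::-1], cv2.resize(q['frame'][190:310,260:420,::-1],(320,240),interpolation=cv2.INTER_CUBIC)]))
E
```

```text
[0.53784705 0.11120129 0.0969066 ] [ 3.14021256 -0.00743591 -0.01638827]
[0.62077346 0.11149689 0.25843982] 0.9959505208333334
tile_fallen 0.98 [[0.5139, 0.0953, 0.0224], [0.5526, 0.1175, 0.0265], [0.5812, 0.1391, 0.0773]] ((546.6600341796875, 115.07234191894531), (70.03227996826172, 52.68344497680664), 2.1846117973327637)
   z 0.02 0.03 4005 ((546.1031494140625, 117.01036834716797), (45.86113739013672, 70.15380096435547), 89.88054656982422)
   z 0.07 0.085 1216 ((577.4822387695312, 117.55867004394531), (7.395410060882568, 44.839996337890625), 0.9501232504844666)
slip0 0.95 [[0.604, 0.0769, 0.0175], [0.6465, 0.1165, 0.0192], [0.6827, 0.1558, 0.0209]] ((643.180908203125, 116.40188598632812), (80.88642883300781, 80.56988525390625), 86.75017547607422)
   z 0.02 0.03 2427 ((643.2916259765625, 116.50294494628906), (80.0434799194336, 79.94568634033203), 86.88648223876953)
```

View pics/c1.png

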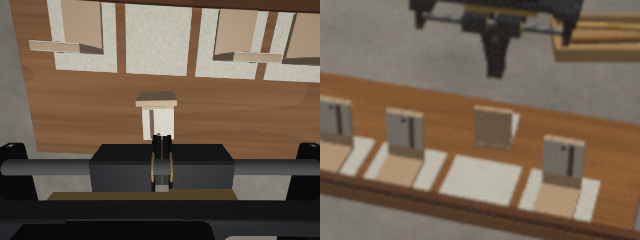

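The wrist picture (left half) shows the shut fingertips at (162, 165), with the tile just ahead of them at (158, 118) and the empty slip beyond at (156, 40). The wrist measurement puts the tile at y≈0.117, foot inner face x≈0.574, and the slip at (0.643, 0.1165). Next I go down to foot height.

Request:
{"method": "move_arm", "body": {"increments": "0 2 -10 0 0 0 255;0 2 -10 0 0 0 255;0 1 -10 0 0 0 255;6 0 0 0 0 0 255;6 0 0 0 0 0 255;5 0 0 0 0 0 255;0 0 0 0 0 0 255;0 0 0 0 0 0 255"}}

```text
time: 4.17
position: [0.5599, 0.1175, 0.0729]
tool_rot: [-3.141, 0.008, -0.001]
ft_force: [-0.6, 1.1, 0.4]
grip_width: 0.005
grip_force: 0.0
```

```bash
cat > look.py <<'E'
from h import *
import sys
n=sys.argv[1]
s=ctrl.get_state(); print(np.round(s['time'],2),np.round(s['position'],4),np.round(s['tool_rot'],3),np.round(s['ft_force'],1))
p=ctrl.get_image('wrist'); W=cloud(p)
for r in ctrl.silhouettes('tile_fallen',p)[:1]:
    m=r['region']&(p['depth']>0);P=W[m]; print(round(r['score'],2),m.sum(),np.round(np.percentile(P,[1,50,99],axis=0),4).tolist())
    for lo,hi in [(0.02,.03),(.03,.05),(.05,.07),(.07,.095)]:
        q=P[(P[:,2]>lo)&(P[:,2]<hi)]
        if len(q)>5: print('   z',lo,hi,len(q),[np.round(x,1) for x in cv2.minAreaRect((q[:,:2]*1000).astype(np.float32))])
q=ctrl.get_image('scene')
for r in ctrl.silhouettes('tile_fallen',q)[:1]:
    P=cloud(q)[r['region']&(q['depth']>0)]; print('scene',np.round(np.percentile(P,[1,50,99],axis=0),4).tolist())
cv2.imwrite(f'pics/{n}.png',np.hstack([p['frame'][::2,::2,::-1], cv2.resize(q['frame'][190:310,260:420,::-1],(320,240),interpolation=cv2.INTER_CUBIC)]))
E
python3 look.py c2
```

```text
4.17 [0.5599 0.1175 0.0729] [-3.141e+00  8.000e-03 -1.000e-03] [-0.6  1.1  0.4]
0.73 4284 [[0.5408, 0.0952, 0.0211], [0.5805, 0.1168, 0.0587], [0.5814, 0.1391, 0.0772]]
   z 0.02 0.03 968 [array([560.3, 117. ]), array([42.2, 45.3]), np.float64(0.5)]
   z 0.03 0.05 756 [array([580.8, 117.4]), array([ 1.4, 44.5]), np.float64(0.1)]
   z 0.05 0.07 1008 [array([580.9, 117.1]), array([ 1.7, 45.1]), np.float64(0.2)]
   z 0.07 0.095 1531 [array([576.8, 117.4]), array([ 9.5, 45.7]), np.float64(1.3)]
scene [[0.519, 0.0934, 0.0203], [0.58, 0.1175, 0.05], [0.5838, 0.1368, 0.0788]]
```

View pics/c2.png

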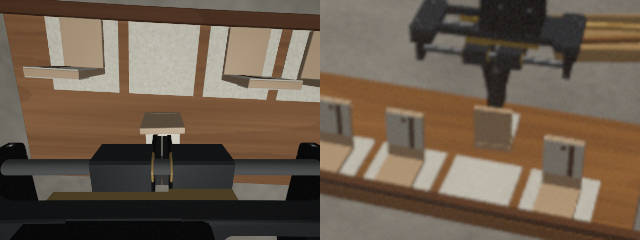

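Fingertips are just over the lying plate, 5 mm short of the foot. Now the first part of the tip.

Request:
{"method": "move_arm", "body": {"increments": "0 0 -9 0 0 0 255;0 0 0 0 0 0 255;5 0 0 0 0 0 255;4 0 0 0 0 0 255;4 0 0 0 0 0 255;4 0 0 0 0 0 255;0 0 0 0 0 0 255;0 0 0 0 0 0 255"}}

```text
time: 5.03
position: [0.5765, 0.1174, 0.0636]
tool_rot: [-3.141, 0.008, 0.0]
ft_force: [0.3, 0.9, 1.2]
grip_width: 0.008
grip_force: 0.0
```

```bash
python3 look.py c3
```

```text
5.03 [0.5765 0.1174 0.0636] [-3.141  0.008  0.   ] [0.3 0.9 1.2]
0.95 4335 [[0.5618, 0.0958, 0.0224], [0.5954, 0.1177, 0.063], [0.5961, 0.1393, 0.0773]]
   z 0.02 0.03 544 [array([578.3, 117.5]), array([44.6, 35.9]), np.float64(89.8)]
   z 0.03 0.05 885 [array([595.6, 117.8]), array([44.1,  1.4]), np.float64(89.2)]
   z 0.05 0.07 1202 [array([595.6, 117.5]), array([44.7,  1.4]), np.float64(89.8)]
   z 0.07 0.095 1703 [array([592.3, 117.4]), array([45.3,  7.7]), np.float64(89.4)]
scene [[0.5325, 0.093, 0.0195], [0.5946, 0.1183, 0.0492], [0.598, 0.1369, 0.0785]]
```

View pics/c3.png

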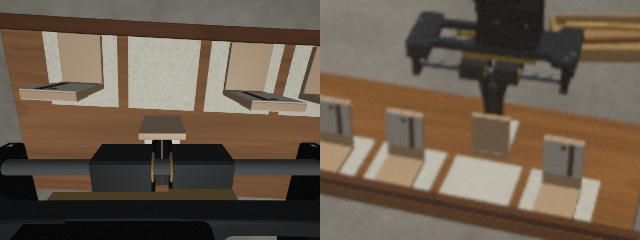

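It slid 15 mm flat and did not tip. I'll push higher on the foot, slower and slightly downward so that finger friction loads the heel.

Request:
{"method": "move_arm", "body": {"increments": "-4 0 9 0 0 0 255;0 0 0 0 0 0 255;3 0 0 0 0 0 255;2 0 -0.7 0 0 0 255;2 0 -0.7 0 0 0 255;2 0 -0.7 0 0 0 255;2 0 -0.7 0 0 0 255;0 0 0 0 0 0 255"}}

```text
time: 5.9
position: [0.5835, 0.1173, 0.0694]
tool_rot: [-3.142, 0.008, 0.001]
ft_force: [0.0, 0.9, 0.4]
grip_width: 0.009
grip_force: 0.2
```

```bash
python3 look.py c4
```

```text
5.9 [0.5835 0.1173 0.0694] [-3.142e+00  8.000e-03  1.000e-03] [0.  0.9 0.4]
0.74 3445 [[0.5672, 0.0955, 0.0201], [0.5995, 0.1176, 0.0645], [0.6031, 0.1397, 0.0774]]
   z 0.02 0.03 597 [array([581.7, 117.5]), array([45.4, 31.1]), np.float64(89.9)]
   z 0.03 0.05 584 [array([583.4, 117.8]), array([33.4, 44.1]), np.float64(0.7)]
   z 0.05 0.07 737 [array([601.1, 117.3]), array([44.9,  3. ]), np.float64(89.7)]
   z 0.07 0.095 1493 [array([599.1, 117.3]), array([45.2,  8.8]), np.float64(90.0)]
scene [[0.53, 0.0931, 0.0201], [0.5981, 0.1194, 0.0464], [0.604, 0.137, 0.079]]
```

It's tilting now (about 6°). I'll follow the arc.

Request:
{"method": "move_arm", "body": {"increments": "2.5 0 -0.5 0 0 0 255;2.5 0 -0.5 0 0 0 255;2.5 0 -0.5 0 0 0 255;2.5 0 -0.7 0 0 0 255;2.5 0 -0.7 0 0 0 255;2.5 0 -0.7 0 0 0 255;2.5 0 -0.7 0 0 0 255;2.5 0 -0.7 0 0 0 255"}}

```text
time: 6.77
position: [0.6035, 0.1174, 0.0646]
tool_rot: [3.142, -0.008, -0.0]
ft_force: [0.4, -0.2, 0.3]
grip_width: 0.006
grip_force: 0.1
```

```bash
python3 look.py c5
```

```text
6.77 [0.6035 0.1174 0.0646] [ 3.142 -0.008 -0.   ] [ 0.4 -0.2  0.3]
0.74 2514 [[0.5425, 0.0953, 0.0278], [0.6191, 0.1172, 0.0682], [0.6249, 0.1395, 0.0718]]
   z 0.02 0.03 221 [array([591.8, 117.5]), array([45.6,  5.9]), np.float64(89.1)]
   z 0.03 0.05 226 [array([597.4, 117.5]), array([16.6, 44.2]), np.float64(0.1)]
   z 0.05 0.07 1479 [array([583.2, 118. ]), array([45.5, 83.8]), np.float64(89.2)]
   z 0.07 0.095 580 [array([621.5, 117.4]), array([ 5.8, 44.9]), np.float64(0.2)]
scene [[0.5406, 0.0931, 0.0198], [0.6022, 0.1233, 0.0509], [0.6257, 0.1369, 0.0726]]
```

View pics/c5.png

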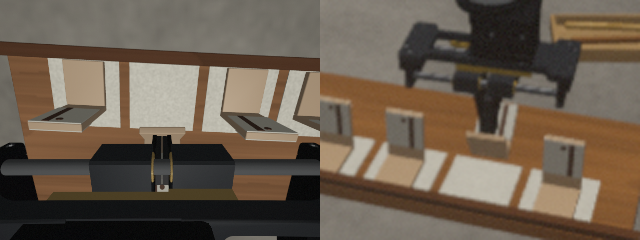

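The tile is tipped about 30° with its heel holding on the board. I continue past 55°.

Request:
{"method": "move_arm", "body": {"increments": "2.9 0 -1.5 0 0 0 255;2.9 0 -1.5 0 0 0 255;2.9 0 -1.5 0 0 0 255;2.9 0 -1.5 0 0 0 255;2.4 0 -2.3 0 0 0 255;2.4 0 -2.3 0 0 0 255;2.4 0 -2.3 0 0 0 255;2.4 0 -2.3 0 0 0 255"}}

```text
time: 7.63
position: [0.6247, 0.1174, 0.0492]
tool_rot: [3.142, -0.008, -0.0]
ft_force: [-0.0, 0.5, -0.7]
grip_width: 0.004
grip_force: 0.0
```

```bash
python3 look.py c6
```

```text
7.63 [0.6247 0.1174 0.0492] [ 3.142 -0.008 -0.   ] [-0.   0.5 -0.7]
0.76 3735 [[0.5841, 0.0949, 0.0353], [0.638, 0.1172, 0.0432], [0.6488, 0.1394, 0.0985]]
   z 0.03 0.05 3292 [array([634.6, 117.3]), array([45.5, 28.9]), np.float64(89.9)]
   z 0.05 0.07 367 [array([609.8, 117.9]), array([53.7, 18.2]), np.float64(0.2)]
scene [[0.6016, 0.0926, 0.021], [0.6233, 0.1221, 0.0268], [0.6567, 0.1367, 0.0769]]
```

View pics/c6.png

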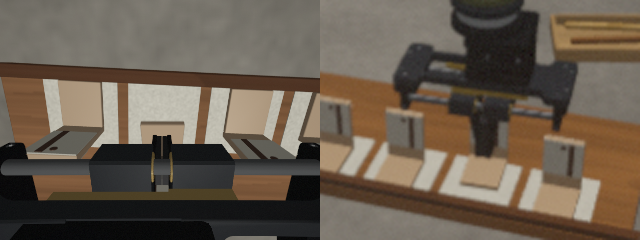

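The foot is coming down. I let it settle, then lift the finger straight up.

Request:
{"method": "move_arm", "body": {"increments": "0 0 0 0 0 0 255;0 0 0 0 0 0 255;0 0 0 0 0 0 255;0 0 10 0 0 0 255;0 0 20 0 0 0 255;0 0 25 0 0 0 255;0 0 25 0 0 0 255;0 0 0 0 0 0 255"}}

```text
time: 8.5
position: [0.6278, 0.1187, 0.1363]
tool_rot: [-3.14, 0.007, -0.015]
ft_force: [1.7, 0.3, -0.1]
grip_width: 0.002
grip_force: 0.0
```

```bash
python3 look.py c7; python3 - <<'E'
from h import *
p=ctrl.get_image('top')
W=cloud(p)
for t in ['tile_fallen','slip0']:
  for r in ctrl.silhouettes(t,p)[:1]:
    P=W[r['region']&(p['depth']>0)]; print(t,r['score'],np.round(np.percentile(P,[1,50,99],axis=0),4).tolist())
E
```

```text
8.5 [0.6278 0.1187 0.1363] [-3.14   0.007 -0.015] [ 1.7  0.3 -0.1]
0.83 4495 [[0.6037, 0.0957, 0.0203], [0.6226, 0.1175, 0.0255], [0.6551, 0.1398, 0.0806]]
   z 0.02 0.03 3451 [array([629.3, 117.8]), array([45.4, 52.1]), np.float64(89.9)]
   z 0.03 0.05 452 [array([604.7, 117.9]), array([44.4,  2.7]), np.float64(89.9)]
   z 0.05 0.07 357 [array([604.5, 117.4]), array([45.7,  3.1]), np.float64(89.8)]
   z 0.07 0.095 188 [array([604.8, 117. ]), array([44.9,  2. ]), np.float64(88.4)]
scene [[0.6003, 0.0944, 0.0225], [0.6059, 0.1154, 0.0354], [0.6558, 0.135, 0.0899]]
slip0 0.7 [[0.6145, -0.0926, 0.0179], [0.6421, -0.0707, 0.0265], [0.6739, -0.048, 0.0903]]
```

View pics/c7.png

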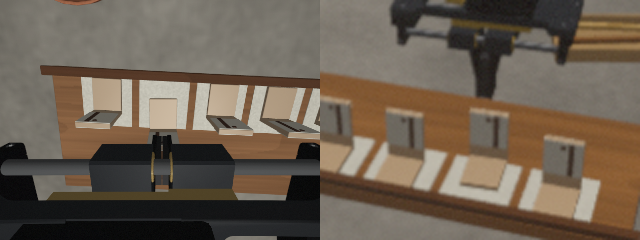

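The tile stands on its foot (plate at (162, 133) and its dark mark at (487, 130) show it upright). Its heel is at about (0.5975, 0.1177), yaw ≈ 0, so it needs ~28 mm forward and −3.2°. I go over it to its back, tilting the finger so that only the low tip touches.

Request:
{"method": "move_arm", "body": {"increments": "-20 0 0 0 -5 0 255;-20 0 0 0 -5 0 255;-18 -1 0 0 0 -3.2 255;0 0 -25 0 0 0 255;0 0 -25 0 0 0 255;0 0 -25 0 0 0 255;0 0 -20 0 0 0 255;0 0 0 0 0 0 255"}}

```text
time: 9.52
position: [0.5622, 0.1154, 0.0295]
tool_rot: [3.124, -0.095, 0.259]
ft_force: [-0.9, 0.3, -1.0]
grip_width: 0.006
grip_force: 0.0
```

```bash
python3 look.py c8
```

```text
9.52 [0.5622 0.1154 0.0295] [ 3.124 -0.095  0.259] [-0.9  0.3 -1. ]
0.88 13842 [[0.5967, 0.0952, 0.0233], [0.6178, 0.1172, 0.0256], [0.6542, 0.1394, 0.0892]]
   z 0.02 0.03 9321 [array([623.9, 125.3]), array([61.5, 64. ]), np.float64(89.5)]
   z 0.03 0.05 130 [array([604.8, 117.5]), array([44.3,  1.3]), np.float64(89.7)]
   z 0.05 0.07 388 [array([605.1, 117.5]), array([44.3,  0.7]), np.float64(89.6)]
   z 0.07 0.095 3892 [array([600.9, 117.4]), array([45.2,  9.2]), np.float64(89.7)]
scene [[0.5969, 0.093, 0.0198], [0.6056, 0.1157, 0.0355], [0.656, 0.1369, 0.0902]]
```

Request:
{"method": "move_arm", "body": {"increments": "0 2 -5 0 0 0 255;6 0 0 0 0 0 255;6 0 0 0 0 0 255;5 0 0 0 0 0 255;3 0 0 0 0 0 255;3 0 0 0 0 0 255;3 0 0 0 0 0 255;3 0 0 0 0 0 255"}}

```text
time: 10.38
position: [0.5956, 0.1184, 0.0295]
tool_rot: [3.124, -0.095, 0.273]
ft_force: [-1.0, 0.4, 1.4]
grip_width: 0.005
grip_force: 0.4
```

```bash
sed -i "s/^q=ctrl/for r in ctrl.silhouettes('slip0',p)[:1]:\n    P=W[r['region']\&(p['depth']>0)]; print('slip',np.round(np.percentile(P,[1,50,99],axis=0),4).tolist(),cv2.minAreaRect((P[:,:2]*1000).astype(np.float32)))\nq=ctrl/" look.py; python3 look.py c9
```

```text
10.38 [0.5956 0.1184 0.0295] [ 3.124 -0.095  0.273] [-1.   0.4  1.4]
0.56 13163 [[0.608, 0.0936, 0.0238], [0.6274, 0.1165, 0.0256], [0.6642, 0.1384, 0.0888]]
   z 0.02 0.03 8956 [array([639.2, 115.7]), array([45.6, 51.1]), np.float64(86.3)]
   z 0.03 0.05 614 [array([614.6, 117. ]), array([44.6,  1.8]), np.float64(86.1)]
   z 0.05 0.07 1108 [array([614.9, 117.4]), array([44. ,  1.2]), np.float64(86.1)]
   z 0.07 0.095 2464 [array([611. , 117.4]), array([44.5,  9.6]), np.float64(86.2)]
slip [[0.6052, 0.0762, 0.0177], [0.6585, 0.1183, 0.0192], [0.6834, 0.157, 0.0209]] ((643.3826904296875, 117.15658569335938), (82.00627136230469, 80.0531997680664), 86.80457305908203)
```

Request:
{"method": "move_arm", "body": {"increments": "-4 0 0 0 0 0 255;0 -0.5 -5 0 0 0.4 255;4 0 0 0 0 0 255;3 0 0 0 0 0 255;3 0 0 0 0 0 255;3 0 0 0 0 0 255;3 0 0 0 0 0 255;2 0 0 0 0 0 255"}}

```text
time: 11.3
position: [0.61, 0.1179, 0.0246]
tool_rot: [3.125, -0.084, 0.274]
ft_force: [-0.5, -0.5, 0.2]
grip_width: 0.01
grip_force: 0.2
```

```bash
cat >> look.py <<'E'
# strip near face: board-frame profile next to tile (wrist cloud)
a=np.radians(-3.2); ex=np.array([np.cos(a),np.sin(a)]); ey=np.array([-ex[1],ex[0]])
X=W[...,:2]@ex; Y=W[...,:2]@ey; z=W[...,2]; y0=np.array([.643,.117])@ey
for nm,lo,hi in [('tile',-16,16),('right',-62,-30),('left',30,62)]:
    m=(p['depth']>0)&(Y-y0>lo/1e3)&(Y-y0<hi/1e3)&(X>.63)&(X<.72)
    st=m&(z>.026)&(z<.032)&(X>.66); ft=m&(z>.022)&(z<.0262)
    print(nm,'strip top x min/median',np.round(np.percentile(X[st],[1,5,50]),4) if st.any() else None,'foot-level max',np.round(np.percentile(X[ft],[50,95,99]),4) if ft.any() else None)
cv2.imwrite(f'pics/{n}f.png',p['frame'][40:280,160:480,::-1].repeat(2,0).repeat(2,1))
E
python3 look.py c10
```

```text
11.3 [0.61   0.1179 0.0246] [ 3.125 -0.084  0.274] [-0.5 -0.5  0.2]
0.57 13631 [[0.6226, 0.0941, 0.0237], [0.6426, 0.1168, 0.0256], [0.6786, 0.1387, 0.0887]]
   z 0.02 0.03 9442 [array([650.4, 118.9]), array([50.8, 58.1]), np.float64(86.7)]
   z 0.03 0.05 697 [array([629.1, 117.5]), array([44.8,  1.8]), np.float64(86.7)]
   z 0.05 0.07 1231 [array([629.5, 117.6]), array([44.3,  1.5]), np.float64(87.1)]
   z 0.07 0.095 2236 [array([625.5, 117.7]), array([44.6,  9.5]), np.float64(86.7)]
slip [[0.6127, 0.0757, 0.0177], [0.6539, 0.1099, 0.0192], [0.6839, 0.1569, 0.0231]] ((647.0025024414062, 116.40092468261719), (81.94739532470703, 72.82444763183594), 86.80628967285156)
scene [[0.6014, 0.0907, 0.0192], [0.6302, 0.1157, 0.0376], [0.6797, 0.137, 0.0905]]
tile strip top x min/median [0.6614 0.6681 0.682 ] foot-level max [0.6517 0.6706 0.6757]
right strip top x min/median [0.6757 0.6761 0.6825] foot-level max [0.6757 0.6899 0.69  ]
left strip top x min/median [0.6755 0.676  0.6823] foot-level max [0.6756 0.6897 0.6898]
```

View pics/c10f.png

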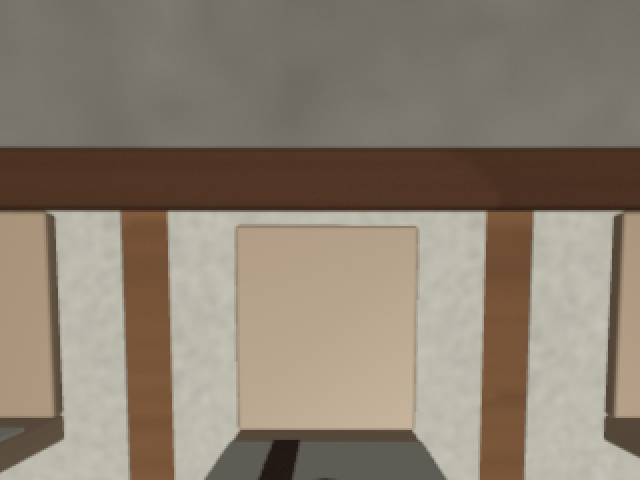

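The foot (columns 237–417) is centred on its slip (168–487) and square. A gap of about 15 px (≈3.7 mm) to the strip remains, so I close it slowly.

Request:
{"method": "move_arm", "body": {"increments": "1 0 0 0 0 0 255;1 0 0 0 0 0 255;0.7 0 0 0 0 0 255;0.5 0 0 0 0 0 255;0.3 0 0 0 0 0 255;0.3 0 0 0 0 0 255;0 0 0 0 0 0 255;0 0 0 0 0 0 255"}}

```text
time: 12.22
position: [0.6133, 0.1179, 0.0246]
tool_rot: [3.125, -0.084, 0.273]
ft_force: [-0.9, -0.0, 1.0]
grip_width: 0.007
grip_force: 0.3
```

```bash
python3 look.py c11
```

```text
12.22 [0.6133 0.1179 0.0246] [ 3.125 -0.084  0.273] [-0.9 -0.   1. ]
0.8 13723 [[0.6257, 0.0939, 0.0237], [0.6456, 0.1166, 0.0256], [0.6819, 0.1388, 0.0887]]
   z 0.02 0.03 9487 [array([652.8, 113.8]), array([59., 62.]), np.float64(83.9)]
   z 0.03 0.05 680 [array([632.4, 117.4]), array([44.3,  1.9]), np.float64(86.8)]
   z 0.05 0.07 1239 [array([624.8, 118. ]), array([44.5, 16.8]), np.float64(85.8)]
   z 0.07 0.095 2290 [array([628.8, 117.8]), array([44.5,  9.7]), np.float64(85.4)]
slip [[0.6153, 0.0756, 0.0178], [0.6524, 0.0928, 0.0192], [0.6838, 0.1568, 0.0208]] ((648.554443359375, 116.34972381591797), (81.99832153320312, 69.4765396118164), 86.90925598144531)
scene [[0.6183, 0.0883, 0.0195], [0.633, 0.1147, 0.0393], [0.6795, 0.1371, 0.0904]]
tile strip top x min/median [0.6613 0.668  0.6817] foot-level max [0.6535 0.6734 0.6755]
right strip top x min/median [0.6757 0.6761 0.6824] foot-level max [0.6757 0.6759 0.6832]
left strip top x min/median [0.6755 0.6762 0.6824] foot-level max [0.6756 0.6897 0.6898]
```

View pics/c11f.png

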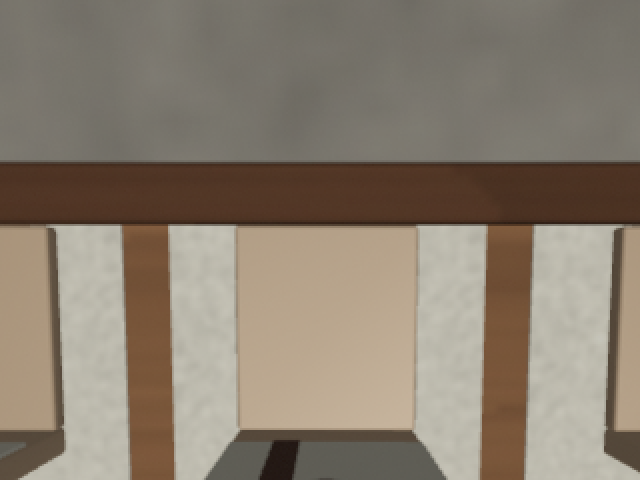

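The foot end is at row 226, with the strip at 224, the same as the neighbours. One more small nudge, then I back away and lift.

Request:
{"method": "move_arm", "body": {"increments": "0.3 0 0 0 0 0 255;0.3 0 0 0 0 0 255;0 0 0 0 0 0 255;0 0 0 0 0 0 255;-3 0 0 0 0 0 255;-12 0 0 0 0 0 255;-25 0 0 0 0 0 255;-25 0 0 0 0 0 255"}}

```text
time: 13.13
position: [0.5487, 0.118, 0.0246]
tool_rot: [3.125, -0.085, 0.274]
ft_force: [-0.4, 0.2, 0.2]
grip_width: 0.01
grip_force: 0.0
```

Request:
{"method": "move_arm", "body": {"increments": "-10 0 25 0 0 0 255;-10 0 35 0 0 0 255;-10 0 35 0 0 0 255;0 0 20 0 0 0 255;0 0 0 0 0 0 255;0 0 0 0 0 0 255;0 0 0 0 0 0 255;0 0 0 0 0 0 255"}}

```text
time: 13.8
position: [0.5179, 0.1176, 0.138]
tool_rot: [3.125, -0.084, 0.269]
ft_force: [-0.1, 0.4, -0.3]
grip_width: 0.002
grip_force: 0.0
```

```bash
python3 look.py c12; python3 - <<'E'
from h import *
for c in ['scene','top']:
    A=np.load(c+'0.npz')['f'];p=ctrl.get_image(c);W=cloud(p)
    d=np.abs(p['frame'].astype(int)-A).sum(-1)
    for t in ['tile_a','jar_a','horse']:
        for r in ctrl.find_in(t,p)[:5]: print(c,t,np.round(r['centre'],3),round(r['score'],2))
q=ctrl.get_image('wrist')
w=cv2.imread('pics/c12.png')
s=ctrl.get_image('scene')['frame'][190:310,260:420,::-1]
cv2.imwrite('pics/fin.png',np.hstack([q['frame'][:,:,::-1][::2,::2],cv2.resize(s,(320,240),interpolation=cv2.INTER_CUBIC)]))
E
```

```text
13.8 [0.5179 0.1176 0.138 ] [ 3.125 -0.084  0.269] [-0.1  0.4 -0.3]
0.82 4914 [[0.6234, 0.0933, 0.0233], [0.6523, 0.1164, 0.0261], [0.6829, 0.1391, 0.0893]]
   z 0.02 0.03 2741 [array([654.6, 119.1]), array([51.8, 59.4]), np.float64(86.7)]
   z 0.03 0.05 351 [array([625. , 117.5]), array([44.9,  1.1]), np.float64(87.4)]
   z 0.05 0.07 329 [array([624.8, 117.7]), array([44.6,  1.4]), np.float64(86.8)]
   z 0.07 0.095 1490 [array([628.2, 117.6]), array([44.7,  9.3]), np.float64(87.5)]
slip [[0.6028, 0.076, 0.0174], [0.6261, 0.1148, 0.0192], [0.6826, 0.157, 0.0213]] ((643.1919555664062, 116.1699447631836), (82.1787109375, 80.66680145263672), 86.67203521728516)
scene [[0.6021, 0.0916, 0.0198], [0.6333, 0.115, 0.039], [0.6805, 0.1371, 0.0905]]
tile strip top x min/median [0.6626 0.6663 0.6814] foot-level max [0.6598 0.675  0.6761]
right strip top x min/median [0.6755 0.676  0.6822] foot-level max [0.6759 0.6768 0.6876]
left strip top x min/median [0.6755 0.6761 0.6823] foot-level max [0.6758 0.6765 0.6777]
scene tile_a [0.63  0.022 0.037] 0.83
scene tile_a [ 0.62  -0.065  0.036] 0.79
scene tile_a [0.635 0.207 0.036] 0.77
scene tile_a [ 0.608 -0.155  0.035] 0.62
scene jar_a [ 0.472 -0.422  0.039] 0.73
scene jar_a [ 0.574 -0.417  0.035] 0.62
scene jar_a [ 0.62  -0.062  0.039] 0.4
top tile_a [0.655 0.203 0.025] 0.79
top tile_a [0.646 0.021 0.021] 0.65
top tile_a [ 0.635 -0.162  0.026] 0.59
top jar_a [ 0.457 -0.432  0.065] 0.86
top horse [0.487 0.463 0.167] 0.7
```

View pics/fin.png

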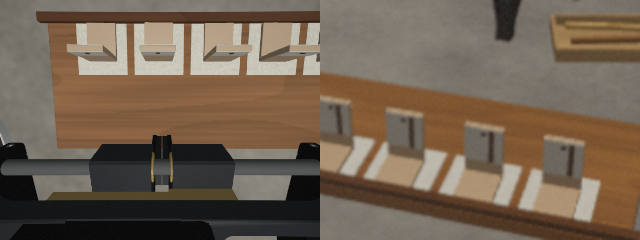

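The tile stands in line with the others (wrist (158, 50), scene (484, 150)), its foot end against the strip. The robot is clear and everything else is where it was.

```bash
python3 -c "
from bench import ctrl
print(ctrl.close_job())"
```

```text
the job is handed in; nothing more can be done
None
```

The toppled tile stands on its foot again, centred on its own slip and square to the stop strip with its foot end against it; I have handed the job in at about 14 s. It slid about 15 mm flat on the first push before it tipped, and the other tiles, jars and horse showed no sign of having moved.

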